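Brush out the vase, then hold the self-closing drawer open at its mark

TASK

Take the bottle brush out of its steel stand, brush out the inside of the blue vase by running the brush down to the bottom and up until the bristles reach the rim, twice, and hang the brush back in its stand by its collar. Only then pull the self-closing drawer out until its front panel stands right over the brass strip on the board, and keep it there so that I can put the vase away: finish while still holding the drawer, do not let go. Leave the vase standing upright where it is and do not disturb the candlestick, bowl or jar.

Things in the scene. Friction and masses are not known exactly. Their poses are not given: they have to be found in the camera images.
- brush: bottle brush, 187 mm long, upright in the stand, bristles down. Origin: lower tip of the bristles; z runs up the brush. From the tip: pale stiff bristle head 0 to 50 mm (28 mm wide), steel stem 8 mm thick to 110 mm, black collar disc 60 mm wide from 110 to 115 mm, round wooden handle 22 mm thick from 115 to 187 mm (thinner at its very top). About 90 g
- brush_grip (a point): point on the brush's axis in the middle of its wooden handle, 160 mm above the tip
- stand: round steel brush stand, fixed to the counter: upright tube 56 mm outside, 44 mm inside diameter, 120 mm tall, open at the top, on an 84 mm foot. Origin: centre of its underside. The brush hangs in it with its collar resting on the tube's rim, so its tip is then 10 mm above the counter
- vase: blue ceramic open vase, loose, about 450 g, 100 mm tall, 78 mm outside diameter in its upper half (66 mm at the foot), wall 4 mm, inner floor 6 mm above its underside; inside it is 58 mm wide at the floor and 70 mm wide at the mouth. Origin: centre of its underside, z up
- vase_rim (a point): centre of the vase's mouth, 100 mm above its underside
- chest: white counter-top chest with a brown wooden top, fixed: 220 mm deep (its x), 220 mm wide, 144 mm tall, one drawer in its front, which faces the chest's -x. It stands on a dark wooden board 8 mm thick and 250 mm wide that reaches 160 mm out in front of it. Origin: centre of the chest's underside (counter level)
- drawer (a joint): drawer travel in m: 0 closed, growing as it is pulled out along the chest's -x, up to 0.17. A spring always pulls it shut with about 3 N when closed and 8 N at 0.12 m; it runs shut if let go
- drawer_bar (a point): centre of the drawer's brass bar handle: a level round bar 12 mm thick, 110 mm long (along the chest's y), 102 mm above the counter, its axis 41 mm in front of the panel's front face (50 mm before its mid-plane), open space behind it, a leg to the panel at either end. The panel's top edge is 124 mm above the counter, the chest's top 144 mm. Its x axis is the chest's x, into the chest
- drawer_panel (a point): middle of the drawer front panel's lower edge, halfway through the panel's thickness of 18 mm; moves with the drawer
- mark: brass strip, 20 mm wide (its x, along the chest's x) and 250 mm long, lying across the wooden board in front of the drawer; fixed, its distance from the chest differs each time. Origin: centre of the strip. The drawer is at the mark when its panel is straight over the strip: a travel of 90 to 130 mm
- candlestick: brass candlestick, loose, 120 mm tall, 70 mm foot. Origin: centre of its underside. Leave alone
- bowl: white ceramic bowl, loose, 100 mm wide, 50 mm tall. Origin: centre of its underside. Leave alone
- jar: green glass jar with a brass cap, loose, 60 mm wide, 85 mm tall. Origin: centre of its underside. Leave alone
Not all that is in view belongs to the job. There is more than one size of the brush; the job needs the middle-sized.

How it is judged:
On the way, in this order (a step that is already met when the one before it is completed fails the run):
1. the brush tip is within 15 mm of the vase's inner floor (horizontal distance between brush and vase below 0.03 m and z of brush in the frame of vase below 0.021 m), for 0.05 s.
2. the brush is drawn up inside the vase until its bristles reach the rim (tip 45 to 100 mm above the vase's underside) (horizontal distance between brush and vase below 0.03 m and z of brush in the frame of vase between 0.045 and 0.1 m), for 0.05 s.
3. down to the floor a second time (all of step 1), for 0.05 s.
4. up to the rim a second time (all of step 2), for 0.05 s.
5. the brush hangs in its stand by its collar, let go, with the drawer still shut (horizontal distance between brush and stand below 0.012 m and z of brush in the frame of stand between 0.006 and 0.016 m and angle between brush's own z axis and vertical below 0.12 rad and contact force between brush and the fingers below 0.1 N and value of joint drawer below 0.01 m), for 0.2 s.
6. the drawer is held by the fingers with its panel over the strip (x of drawer_panel in the frame of mark between -0.01 and 0.01 m and velocity of joint drawer between -0.02 and 0.02 m/s and contact force between the fingers and chest above 1.5 N), for 0.5 s.
At the end, for the whole second after the job is handed in: Drawer panel within 10 mm of the brass strip's middle, at rest, held by the fingers (over 1.5 N); brush hanging upright in its stand by its collar, not touched; vase upright within 40 mm of its start; candlestick, bowl and jar within 25 mm of theirs (all of step 6 and horizontal distance between brush and stand below 0.012 m and z of brush in the frame of stand between 0.006 and 0.016 m and angle between brush's own z axis and vertical below 0.12 rad and contact force between brush and the fingers below 0.1 N and angle between vase's own z axis and vertical below 0.1 rad and distance of vase from where it was at the start of the episode below 0.04 m and distance of each of candlestick, bowl, jar from where it was at the start of the episode below 0.025 m); the arm keeps its last pose, push and grip.
It fails at once if the vase is tipped over 0.4 rad (angle between vase's own z axis and vertical above 0.4 rad).
It fails at once if a bystander is knocked over or pushed more than 25 mm (distance of any of candlestick, bowl, jar from where it was at the start of the episode above 0.025 m or angle between any of candlestick, bowl, jar's own z axis and vertical above 0.5 rad).
It fails at once if the drawer is pulled more than 10 mm open before the brush hangs in its stand (value of joint drawer above 0.01 m and (horizontal distance between brush and stand above 0.012 m or z of brush in the frame of stand above 0.02 m)).
It also fails if it takes over 54 s, if anything falls off the work surface, if the arm or the gripper's body presses on something with over 40 N, if the wrist force passes 120 N, or if a joint passes its speed limit or range.

ROBOT

A 6-joint arm with a two-finger parallel gripper is mounted at the origin on the work surface. World frame = base frame: x ahead of the robot, y to its left, z up, the work surface at z = 0. Lengths are in m, angles in rad, forces in N, time in s.
With the tool pointing down it reaches from about 0.35 to 0.85 m from the base axis. Payload 8.1 kg.
Tool frame: the origin (TCP) lies at the very end of the fingers, on their centre line; the grasp point (between the pads) lies 19 mm behind it; x points along the fingers, y is the direction in which the jaws open and shut, and the axes are right-handed (so a half turn about x gives the same grasp; the last joint's range is limited). The gripper opens to 93 mm and grips with 3 to 60 N. Pads are 15 mm wide; open, the fingers measure 128 mm over their backs; the gripper's body (75 mm by 188 mm) begins 65 mm behind the grasp point.
Start: joints at [1.07, 0.13, 1.488, -0, 1.523, -0.085], TCP at [0.242, 0.549, 0.219] pointing down, gripper open.
Joint ranges: [-2.96, 2.96], [-0.89, 2.26], [0.02, 2.5], [-1.34, 4.48], [0, 2.73], [-2.66, 2.66]. Speed limits (rad/s): [2.39, 2.39, 2.79, 3.14, 3.14, 3.14].

INTERFACE

Orientations are given as a rotation vector (axis times angle).
In Python, from plant import * gives the robot as it stands. The module is installed in compiled form; this text tells all that it offers.
- The arm moves only by the tool apply_moves, never from a script. Its argument "series" is a list of rows, each an object with "jaw": the gripper's target within -1 to 1 (shut at 1, half-way at 0, fully open at -1); "linear": the shift along the tool's x, y, z normalised to -1 to 1, where 1 is 0.6 m, a list of three; "roll": the turn about the tool's x normalised to -1 to 1, where 1 is 30 degrees. A call has 1 to 20 rows; each row is the pose to reach, as a shift and turn from the pose measured when the call began, along the tool's axes at that moment; what a row does not reach only later rows make up. A row lasts 1/8 s, in which the tool goes at most 62.5 mm and 10.7 degrees, less where a joint would pass 70% of its speed; a pose out of reach is approached as far as the arm can. A call with a number of a shift or a turn outside -1 to 1 is refused whole. A call with a gripper value outside its range is refused whole. The fingers move at their own pace and stop on an object; "force" is the grip in N (left out, the last holds). Time passes only in rows, so rows that repeat a pose let the fingers close. It gives the time, the measured TCP pose, the force and the opening at its end, in the units of the state.
- read_state(): the state, without advancing time (a new reading comes with each control period).
- read_camera(name): name is "scene" or "top" or "wrist"; returns a dict with "pixels" (400x640x3 uint8, blue, green, red), "intrinsics" (3x3 intrinsics, pixels), "rvec" (rotation vector, rad) and "tvec" (3), from world to camera coordinates, as OpenCV has them; the wrist camera has in their place "tool_from_camera" (4x4, takes a point from camera to tool coordinates, whose origin is the TCP and whose axes are the tool frame's). Camera axes: x right, y down, z forward; pixel columns grow to the right and rows downward; lengths in m; the calibration is good to about 2 mm. A picture is of the moment at which its call begins: read the wrist's pose just before it. There is no depth.
- close_job(): hands the job in, once; it reports no verdict.
The state is a dict: "t": time; "q": joint angles; "dq": joint speeds; "joint_torque": joint torques, N m; "tool_pos": TCP position; "orientation": TCP orientation; "force": force on the tool from outside, world axes, zero at the start; "wrist_torque": the same for the moment, N m; "opening": finger opening in m.
Only numpy, scipy, OpenCV 4.12 (cv2) and the standard library are available. Lean on these libraries where they do the work, as an engineer would, in place of code of your own. Each camera call takes 0.05 s, during which the arm holds its last target. There are 200 camera calls.

## Working session

There is one attempt and no reset: what is moved stays moved. The work goes in short steps, Python scripts to look and compute and a tool call to move; the robot and the scene stay as the last step left them, time stands still between calls to the robot, and variables do not carry over. Pictures are saved under pics/ and viewed, about 8 in all and at most 12, crops included, and the job is handed in when it is done.

Besides the shell and the picture viewer there is one more tool, called after "Emit:" in YAML: its name, and indented under it one key for each argument. apply_moves: Moves the arm, as the interface text tells. Its arguments: {"type":"object","properties":{"series":{"type":"array"},"force":{"type":"number"}},"required":["series"]}

```bash
mkdir -p pics; python3 - <<'E'
from plant import *
import cv2, pickle
s=read_state(); print({k:s[k] for k in('t','tool_pos','orientation','opening','force')})
d={n:read_camera(n) for n in('scene','top')}
pickle.dump(d,open('cams0.pkl','wb'))
for n in d: cv2.imwrite(f'pics/{n}0.png',d[n]['pixels']); print(n,d[n]['intrinsics'],d[n]['rvec'],d[n]['tvec'])
E
```

```text
{'t': 0.0, 'tool_pos': array([0.24206943, 0.54837624, 0.21758126]), 'orientation': array([ 0.32481507,  1.5466181 , -0.32759954]), 'opening': 0.09281494789454228, 'force': array([-0.81222779,  0.60273958, -0.25570129])}
scene [[382.31991774   0.         316.26057538]
 [  0.         382.31991774 191.19311767]
 [  0.           0.           1.        ]] [ 0.77218694  2.5733595  -1.08502513] [ 0.47143215 -0.11663079  1.10215486]
top [[387.98040452   0.         319.8298077 ]
 [  0.         387.98040452 202.36282131]
 [  0.           0.           1.        ]] [ 2.12179146 -2.11799427  0.20090646] [0.01173802 0.57590261 1.02465805]
```

View pics/scene0.png

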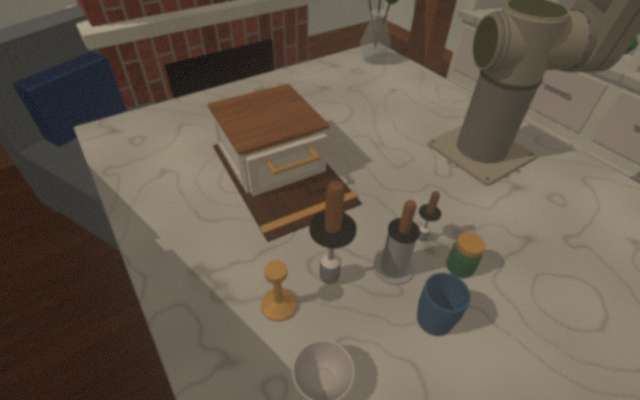

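View pics/top0.png

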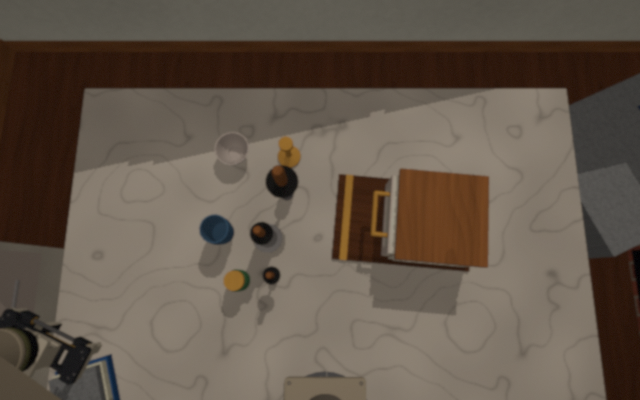

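Brush candidates are large (top 282,181; scene 333,228), middle in the steel tube (top 261,233; scene 402,232) and small (top 271,275; scene 430,212). I choose the middle one, since it is the one in the steel tube. Next I measure.

```bash
cat > h.py <<'E'
import numpy as np, cv2, pickle
from scipy.spatial.transform import Rotation as R
def cam(d):
    r=R.from_rotvec(d['rvec']).as_matrix(); return r,-r.T@d['tvec']
def ray(d,uv):
    K=d['intrinsics']; r,c=cam(d)
    v=r.T@np.linalg.inv(K)@np.array([uv[0],uv[1],1.]); return c,v/np.linalg.norm(v)
def onz(d,uv,z):
    c,v=ray(d,uv); return c+v*(z-c[2])/v[2]
def proj(d,p):
    return cv2.projectPoints(np.array([p],float),d['rvec'],d['tvec'],d['intrinsics'],None)[0].ravel()
def blobs(mask,n=6,amin=25):
    k,l,s,c=cv2.connectedComponentsWithStats(mask.astype(np.uint8))
    o=[i for i in np.argsort(-s[:,4]) if i and s[i,4]>=amin][:n]
    return [(s[i],c[i],l==i) for i in o]
E
python3 - <<'E'
from h import *
d=pickle.load(open('cams0.pkl','rb'))
np.set_printoptions(precision=4,suppress=True)
ori=R.from_rotvec([0.32481507,1.5466181,-0.32759954]).as_matrix();print('tool axes cols',ori)
t=d['top'];hsv=cv2.cvtColor(t['pixels'],cv2.COLOR_BGR2HSV)
for uv in[(282,186),(262,236),(271,276),(216,229),(347,217),(378,215),(289,157),(235,280),(440,215),(232,143)]:print(uv,hsv[uv[1],uv[0]])
print('cam',cam(t)[1],cam(d['scene'])[1])
box=np.zeros(hsv.shape[:2],bool);box[120:310,190:320]=1
def rep(name,m,z,cm='top'):
    for s,c,l in blobs(m,5):
        pts=cv2.findContours(l.astype(np.uint8),0,1)[0][0]
        (cc,r)=cv2.minEnclosingCircle(pts); print(name,s,'cent',c,'circ',np.array(cc),round(r,1),onz(d[cm],cc,z))
H,S,V=[hsv[...,i].astype(int) for i in range(3)]
rep('dark',(V<45)&box,.125)
rep('blue',(H>95)&(H<125)&(S>90)&box,.1)
rep('yellow',(H>12)&(H<28)&(S>120)&(V>110)&(np.arange(640)<400),.01)
top=(H<20)&(S>90)&(V>60);top[:, :395]=0;top[:160]=0;top[280:]=0;top[:,495:]=0
b=blobs(top,1)[0];q=cv2.minAreaRect(cv2.findContours(b[2].astype(np.uint8),0,1)[0][0]);print(q)
for p in cv2.boxPoints(q):print(p,onz(t,p,.144))
for z,uv in((.01,(342,259)),(.01,(348,177)),(.102,(376,196)),(.102,(376,234))):print(uv,onz(t,uv,z))
for uv in [(347,176),(347,258)]:pass
hs=cv2.cvtColor(d['scene']['pixels'],cv2.COLOR_BGR2HSV);V=hs[...,2]
m=V<45;m[:190]=0;m[260:]=0;m[:,:300]=0;m[:,450:]=0
rep('scene dark',m,.125,'scene')
a=d['scene']['pixels'][160:340,260:500];b=t['pixels'][125:305,190:430]
cv2.imwrite('pics/crop.png',cv2.resize(np.vstack([a,b])[:, :],None,fx=1.65,fy=1.65,interpolation=cv2.INTER_CUBIC))
E
```

```text
tool axes cols [[-0.0009  0.404   0.9148]
 [-0.0016  0.9148 -0.404 ]
 [-1.     -0.0018 -0.0002]]
(282, 186) [ 11 162  33]
(262, 236) [ 13 188  42]
(271, 276) [ 13 186  70]
(216, 229) [102 114  65]
(347, 217) [ 18 178 143]
(378, 215) [ 12 179  50]
(289, 157) [ 18 180 106]
(235, 280) [ 18 174 142]
(440, 215) [ 13 178 106]
(232, 143) [ 14  47 103]
cam [0.3705 0.01   1.1155] [0.8886 0.4568 0.6726]
dark [267 167  30  31 519] cent [282.7033 184.0674] circ [282. 182.] 15.8 [0.6167 0.1121 0.125 ]
dark [251 223  22  22 257] cent [263.1362 234.4786] circ [261.6768 233.2424] 10.8 [0.4816 0.1614 0.125 ]
dark [263 268  16  16 140] cent [271.55   275.2714] circ [270.8704 275.2222] 8.1 [0.3759 0.1351 0.125 ]
blue [201 216  31  27 648] cent [216.0849 229.6389] circ [216.2169 230.1868] 15.5 [0.4922 0.2851 0.1   ]
yellow [340 175  13  85 601] cent [345.9318 217.411 ] circ [346. 217.] 42.4 [ 0.5418 -0.0626  0.01  ]
yellow [278 137  22  30 427] cent [287.8712 152.1429] circ [288.7941 151.0882] 15.2 [0.7401 0.1057 0.01  ]
yellow [224 270  20  21 313] cent [233.3419 280.2173] circ [233.5476 280.3095] 10.3 [0.3624 0.2536 0.01  ]
yellow [372 191  18  46 242] cent [377.1488 213.095 ] circ [380.4355 213.4032] 23.1 [ 0.5525 -0.1621  0.01  ]
((442.9710693359375, 219.7554931640625), (93.19084167480469, 97.81187438964844), 3.2704880237579346)
[393.6615 265.9235] [ 0.399  -0.1702  0.144 ]
[399.2416 168.2709] [ 0.6491 -0.1932  0.144 ]
[492.2807 173.5875] [ 0.6352 -0.4331  0.144 ]
[486.7005 271.2401] [ 0.3865 -0.3989  0.144 ]
(342, 259) [ 0.4219 -0.05    0.01  ]
(348, 177) [ 0.6607 -0.0698  0.01  ]
(376, 196) [ 0.5844 -0.1372  0.102 ]
(376, 234) [ 0.4827 -0.1346  0.102 ]
```

View pics/crop.png

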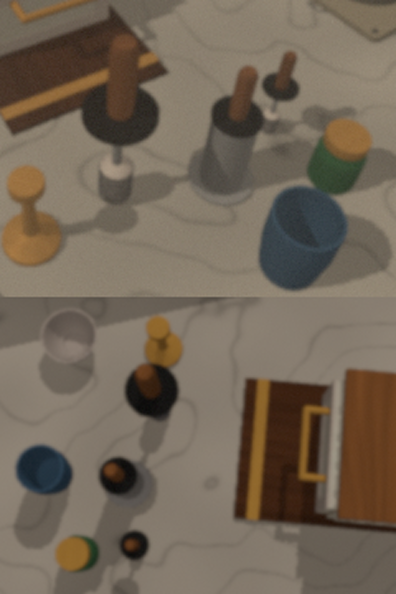

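The crop confirms it. The middle brush stands in the tube (crop 235,115), the large one leans on no tube (120,110), the small one is at (280,85). I keep the present yaw, because the jaw axis is then across the line to the large brush. First I go above the vase.

```bash
cat >> h.py <<'E'
def plan(s,*targets):
    """tool-axis shifts (units of 0.6 m) to reach TCP world targets"""
    A=R.from_rotvec(s['orientation']).as_matrix()
    for p in targets: print(np.round(p,4),'->',np.round(A.T@(np.array(p)-s['tool_pos'])/.6,4))
def wristcam(s,w):
    A=np.eye(4);A[:3,:3]=R.from_rotvec(s['orientation']).as_matrix();A[:3,3]=s['tool_pos']
    T=np.linalg.inv(A@w['tool_from_camera'])
    w['rvec']=R.from_matrix(T[:3,:3]).as_rotvec();w['tvec']=T[:3,3];return w
E
python3 - <<'E'
from plant import *
from h import *
s=read_state();w=wristcam(s,read_camera('wrist'));print(np.round(w['tool_from_camera'],3),w['intrinsics'][0,0],cam(w)[1])
plan(s,(.47,.26,.31))
E
```

```text
[[ 0.001 -0.29   0.957 -0.166]
 [ 1.     0.001 -0.     0.   ]
 [-0.001  0.957  0.29  -0.082]
 [ 0.     0.     0.     1.   ]] 315.75276884565216 [0.16715765 0.58188863 0.38358012]
[0.47 0.26 0.31] -> [-0.1534 -0.2866  0.5416]
```

Emit:
apply_moves:
  series:
    - {"jaw":-1,"linear":[-0.1534,0,0],"roll":0}
    - {"jaw":-1,"linear":[-0.1534,0,0],"roll":0}
    - {"jaw":-1,"linear":[-0.1534,-0.287,0.542],"roll":0}
    - {"jaw":-1,"linear":[-0.1534,-0.287,0.542],"roll":0}
    - {"jaw":-1,"linear":[-0.1534,-0.287,0.542],"roll":0}
    - {"jaw":-1,"linear":[-0.1534,-0.287,0.542],"roll":0}
    - {"jaw":-1,"linear":[-0.1534,-0.287,0.542],"roll":0}
    - {"jaw":-1,"linear":[-0.1534,-0.287,0.542],"roll":0}
    - {"jaw":-1,"linear":[-0.1534,-0.287,0.542],"roll":0}
    - {"jaw":-1,"linear":[-0.1534,-0.287,0.542],"roll":0}
    - {"jaw":-1,"linear":[-0.1534,-0.287,0.542],"roll":0}
    - {"jaw":-1,"linear":[-0.1534,-0.287,0.542],"roll":0}

```text
t: 1.65
tool_pos: [0.4694, 0.2608, 0.3101]
orientation: [0.324, 1.547, -0.326]
force: [-0.0, -0.3, 0.2]
opening: 0.0927
```

```bash
python3 - <<'E'
from plant import *
from h import *
s=read_state();w=wristcam(s,read_camera('wrist'));pickle.dump((s,w),open('w1.pkl','wb'))
print(s['t'],s['tool_pos'],s['orientation'],s['force'])
im=w['pixels'].copy();cv2.imwrite('pics/w1.png',im)
for p in((.482,.161,.125),(.492,.287,.1)):print(proj(w,p))
E
```

```text
1.65 [0.46942473 0.2608394  0.31010414] [ 0.32355371  1.54675934 -0.32555122] [-0.03841099 -0.32744265  0.2451104 ]
[241.85695339 223.51283329]
[341.63842735 184.59300181]
```

View pics/w1.png

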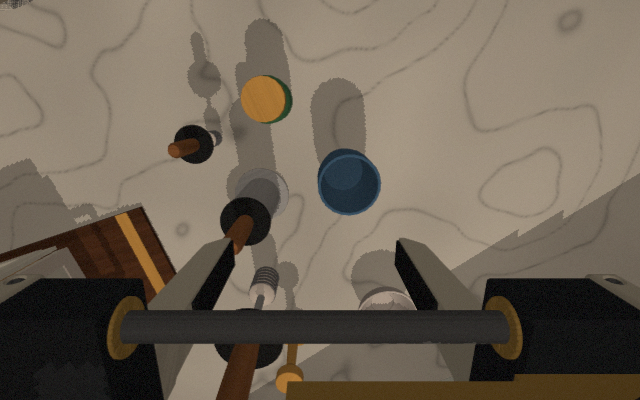

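The wrist view shows the middle collar at about (246,221) with its tube behind, the vase rim at about (350,183), the small brush at (193,144) and the large brush at (250,345). The fingers and body will stay clear of the large brush.

```bash
python3 - <<'E'
from h import *
s,w=pickle.load(open('w1.pkl','rb'));np.set_printoptions(precision=4,suppress=True)
H,S,V=cv2.split(cv2.cvtColor(w['pixels'],cv2.COLOR_BGR2HSV))
def circ(m,z,x0,y0,x1,y1,name):
    k=np.zeros(m.shape,bool);k[y0:y1,x0:x1]=1
    l=blobs(m&k,1)[0][2].astype(np.uint8)
    c=cv2.findContours(cv2.morphologyEx(l,cv2.MORPH_OPEN,np.ones((3,3))),0,1)[0][0]
    h=np.array([onz(w,p,z)[:2] for p in cv2.convexHull(c)[:,0].astype(float)]).astype(np.float32)*1000
    cc,r=cv2.minEnclosingCircle(h);print(name,np.array(cc),r)
circ(V<45,.125,205,190,285,250,'collar(r30)')
circ((H>95)&(H<125)&(S>80),.1,310,140,390,225,'vase(r39)')
hm=(H<20)&(S>130)&(V>50)
k=np.zeros(V.shape,bool);k[205:262,225:262]=1
for b in blobs(hm&k,2):print(b[0],b[1])
plan(s,(.482,.161,.31),(.482,.161,.151))
E
```

```text
collar(r30) [481.0998 166.1994] 30.296815872192383
vase(r39) [492.2121 294.0713] 41.827491760253906
[225 215  29  40 613] [239.9152 231.9984]
[0.482 0.161 0.31 ] -> [ 0.0004 -0.1439  0.0861]
[0.482 0.161 0.151] -> [ 0.2654 -0.1436  0.0861]
```

```bash
python3 - <<'E'
from plant import *
from h import *
plan(read_state(),(.4815,.165,.31),(.4815,.165,.215),(.4815,.165,.151))
E
```

```text
[0.4815 0.165  0.31  ] -> [ 0.0004 -0.138   0.0825]
[0.4815 0.165  0.215 ] -> [ 0.1587 -0.1378  0.0825]
[0.4815 0.165  0.151 ] -> [ 0.2654 -0.1377  0.0825]
```

Emit:
apply_moves:
  series:
    - {"jaw":-1,"linear":[0,-0.138,0.0825],"roll":0}
    - {"jaw":-1,"linear":[0,-0.138,0.0825],"roll":0}
    - {"jaw":-1,"linear":[0,-0.138,0.0825],"roll":0}
    - {"jaw":-1,"linear":[0.08,-0.138,0.0825],"roll":0}
    - {"jaw":-1,"linear":[0.1,-0.138,0.0825],"roll":0}
    - {"jaw":-1,"linear":[0.1,-0.138,0.0825],"roll":0}

```text
t: 2.45
tool_pos: [0.4807, 0.1656, 0.2497]
orientation: [0.322, 1.549, -0.325]
force: [-0.1, -0.4, 0.0]
opening: 0.0932
```

```bash
python3 - <<'E'
from plant import *
from h import *
s=read_state();w=wristcam(s,read_camera('wrist'));pickle.dump((s,w),open('w2.pkl','wb'))
cv2.imwrite('pics/w2.png',w['pixels'])
plan(s,(.4815,.165,.151))
for z in(.125,.197):print(proj(w,(.4815,.165,z)))
E
```

```text
[0.4815 0.165  0.151 ] -> [ 0.1645 -0.      0.0019]
[314.43823982 196.75314242]
[314.16651691 223.43563272]
```

View pics/w2.png

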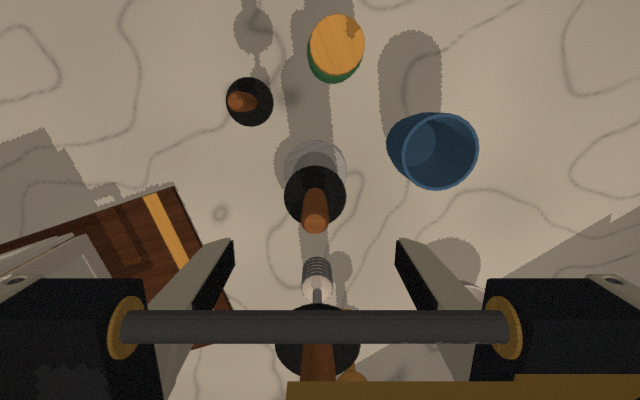

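Collar (315,194) and handle top (315,224) agree with the prediction to within 3 px. I descend and grip.

Emit:
apply_moves:
  series:
    - {"jaw":-1,"linear":[0.1,0,0.0015],"roll":0}
    - {"jaw":-1,"linear":[0.1645,0,0.0015],"roll":0}
    - {"jaw":-1,"linear":[0.1645,0,0.0015],"roll":0}
    - {"jaw":1,"linear":[0.1645,0,0.0015],"roll":0}
    - {"jaw":1,"linear":[0.1645,0,0.0015],"roll":0}
    - {"jaw":1,"linear":[0.1645,0,0.0015],"roll":0}
    - {"jaw":1,"linear":[0.1645,0,0.0015],"roll":0}
    - {"jaw":1,"linear":[0.1645,0,0.0015],"roll":0}
  force: 25

```text
t: 3.5
tool_pos: [0.4823, 0.1652, 0.1525]
orientation: [0.323, 1.546, -0.325]
force: [-0.6, -0.5, -0.2]
opening: 0.0475
```

```bash
python3 - <<'E'
from plant import *
from h import *
s,w=pickle.load(open('w2.pkl','rb'))
print('vase',onz(w,(440,151),.1),'collar',onz(w,(315.5,194),.125))
s=read_state();print(s['opening'],s['force'],s['tool_pos'])
# vase rim by ellipse of bright inner edge: scene cam blue mask check
d=pickle.load(open('cams0.pkl','rb'))
print('scene rim',onz(d['scene'],(447,296),.1),'top rim',onz(d['top'],(215,229),.1))
x,y,z=s['tool_pos']
plan(s,(x,y,z+.145),(.492,.290,z+.145))
E
```

```text
vase [0.49457584 0.29554523 0.1       ] collar [0.47940167 0.16702342 0.125     ]
0.047477804363145616 [-0.58710184 -0.53475533 -0.21837364] [0.4823075  0.16521953 0.15253692]
scene rim [0.50554787 0.30130662 0.1       ] top rim [0.49535256 0.28849289 0.1       ]
[0.4823 0.1652 0.2975] -> [-2.417e-01 -2.000e-04  0.000e+00]
[0.492  0.29   0.2975] -> [-0.2419  0.1967 -0.0686]
```

Emit:
apply_moves:
  series:
    - {"jaw":1,"linear":[0,0,0],"roll":0}
    - {"jaw":1,"linear":[0,0,0],"roll":0}
    - {"jaw":1,"linear":[0,0,0],"roll":0}
    - {"jaw":1,"linear":[0,0,0],"roll":0}
    - {"jaw":1,"linear":[0,0,0],"roll":0}
    - {"jaw":1,"linear":[0,0,0],"roll":0}

```text
t: 4.25
tool_pos: [0.4823, 0.1652, 0.1525]
orientation: [0.323, 1.547, -0.325]
force: [-0.6, -0.2, -1.6]
opening: 0.021
```

Emit:
apply_moves:
  series:
    - {"jaw":1,"linear":[-0.06,0,0],"roll":0}
    - {"jaw":1,"linear":[-0.12,0,0],"roll":0}
    - {"jaw":1,"linear":[-0.18,0,0],"roll":0}
    - {"jaw":1,"linear":[-0.24,0,0],"roll":0}
    - {"jaw":1,"linear":[-0.24,0,0],"roll":0}
    - {"jaw":1,"linear":[-0.24,0,0],"roll":0}

```text
t: 5.0
tool_pos: [0.482, 0.1653, 0.2954]
orientation: [0.323, 1.548, -0.325]
force: [-0.4, -1.6, -1.3]
opening: 0.0213
```

```bash
python3 - <<'E'
from plant import *
from h import *
s=read_state();w=wristcam(s,read_camera('wrist'));t=read_camera('top');sc=read_camera('scene')
pickle.dump((s,w,t,sc),open('w3.pkl','wb'))
x,y,z=s['tool_pos'];print(s['tool_pos'],s['force'],s['opening'])
a=w['pixels'][0:300,200:520];b=sc['pixels'][100:400,280:600]
cv2.imwrite('pics/w3.png',np.hstack([a,b]))
plan(s,(.494,.293,z),(.494,.293,z-.128))
print(proj(sc,(x,y,z+.007)),proj(sc,(x,y,z-.1425)))
E
```

```text
[0.48202572 0.16532142 0.29536025] [-0.35137075 -1.61857697 -1.322704  ] 0.021268092593312443
[0.494  0.293  0.2954] -> [-0.0003  0.2029 -0.0671]
[0.494  0.293  0.1674] -> [ 0.2131  0.2033 -0.0669]
[424.36649605 154.9429071 ] [406.87758404 219.06663334]
```

View pics/w3.png

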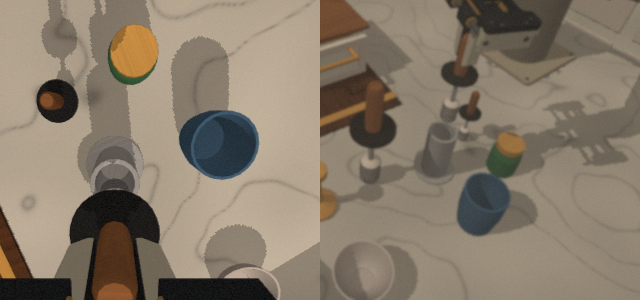

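The brush hangs straight in the jaws. Its tip in the scene is at about (410,222), predicted (407,219). The stand mouth is at wrist (315,177) and the vase rim at (425,146).

```bash
python3 - <<'E'
from h import *
s,w,t,sc=pickle.load(open('w3.pkl','rb'))
print('stand',onz(w,(315,177),.12),'vase',onz(w,(425,146),.1))
print('brush tip by scene on z=.153',onz(sc,(410,222),.153))
E
```

```text
stand [0.47567764 0.16846902 0.12      ] vase [0.49674281 0.29538516 0.1       ]
brush tip by scene on z=.153 [0.48234791 0.17376777 0.153     ]
```

Emit:
apply_moves:
  series:
    - {"jaw":1,"linear":[0,0.1,-0.033],"roll":0}
    - {"jaw":1,"linear":[0,0.203,-0.067],"roll":0}
    - {"jaw":1,"linear":[0,0.203,-0.067],"roll":0}
    - {"jaw":1,"linear":[0,0.203,-0.067],"roll":0}
    - {"jaw":1,"linear":[0,0.203,-0.067],"roll":0}

```text
t: 5.78
tool_pos: [0.4937, 0.2917, 0.294]
orientation: [0.323, 1.549, -0.327]
force: [-0.2, -0.4, -1.7]
opening: 0.021
```

```bash
python3 - <<'E'
from plant import *
from h import *
s=read_state();w=wristcam(s,read_camera('wrist'));sc=read_camera('scene')
pickle.dump((s,w,sc),open('w4.pkl','wb'))
print(s['tool_pos'],s['force'])
a=cv2.resize(w['pixels'][60:260,180:460],None,fx=1.4,fy=1.4);b=cv2.resize(sc['pixels'][180:380,350:550],None,fx=1.4,fy=1.4)
cv2.imwrite('pics/w4.png',np.hstack([a,b]))
E
```

```text
[0.49365154 0.29174298 0.29404919] [-0.188364   -0.35680304 -1.65121633]
```

View pics/w4.png

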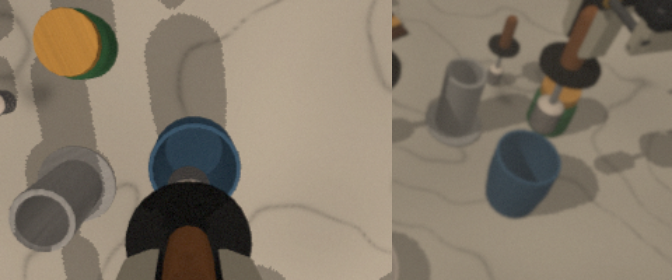

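Emit:
apply_moves:
  series:
    - {"jaw":1,"linear":[0,0.007,0.001],"roll":0}
    - {"jaw":1,"linear":[0.07,0.007,0.001],"roll":0}
    - {"jaw":1,"linear":[0.13,0.007,0.001],"roll":0}
    - {"jaw":1,"linear":[0.17,0.007,0.001],"roll":0}
    - {"jaw":1,"linear":[0.2,0.007,0.001],"roll":0}
    - {"jaw":1,"linear":[0.22,0.007,0.001],"roll":0}
    - {"jaw":1,"linear":[0.228,0.007,0.001],"roll":0}
    - {"jaw":1,"linear":[0.228,0.007,0.001],"roll":0}
    - {"jaw":1,"linear":[0.228,0.007,0.001],"roll":0}

```text
t: 7.0
tool_pos: [0.4963, 0.2954, 0.1587]
orientation: [0.324, 1.548, -0.326]
force: [-0.9, -0.2, -0.9]
opening: 0.0214
```

Emit:
apply_moves:
  series:
    - {"jaw":1,"linear":[0.006,0,0],"roll":0}
    - {"jaw":1,"linear":[0.01,0,0],"roll":0}
    - {"jaw":1,"linear":[0.01,0,0],"roll":0}
    - {"jaw":1,"linear":[0.01,0,0],"roll":0}

```text
t: 7.5
tool_pos: [0.4962, 0.2953, 0.1527]
orientation: [0.324, 1.548, -0.326]
force: [0.1, -0.3, -0.9]
opening: 0.0214
```

```bash
python3 - <<'E'
from plant import *
from h import *
s=read_state();w=wristcam(s,read_camera('wrist'));sc=read_camera('scene')
pickle.dump((s,w,sc),open('w5.pkl','wb'))
print(s['tool_pos'],s['force'])
a=cv2.resize(w['pixels'][60:260,180:460],None,fx=1.4,fy=1.4);b=cv2.resize(sc['pixels'][180:380,350:550],None,fx=1.4,fy=1.4)
cv2.imwrite('pics/w5.png',np.hstack([a,b]))
x,y,z=s['tool_pos'];print((proj(sc,(x,y,z-.1425+.115))-[350,180])*1.4+[392,0])
E
```

```text
[0.49620767 0.29534997 0.15269157] [ 0.06329809 -0.33900695 -0.86247787]
[534.82331208 143.61722012]
```

View pics/w5.png

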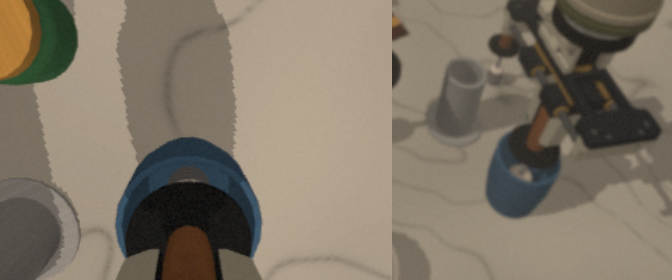

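The bristles are inside the vase (stem and bristles visible through its mouth), centred, with no contact force and the tip about 10 mm above the counter. Now up, down and up again.

Emit:
apply_moves:
  series:
    - {"jaw":1,"linear":[-0.05,0,0],"roll":0}
    - {"jaw":1,"linear":[-0.095,0,0],"roll":0}
    - {"jaw":1,"linear":[-0.097,0,0],"roll":0}
    - {"jaw":1,"linear":[-0.097,0,0],"roll":0}
    - {"jaw":1,"linear":[-0.097,0,0],"roll":0}
    - {"jaw":1,"linear":[-0.05,0,0],"roll":0}
    - {"jaw":1,"linear":[-0.015,0,0],"roll":0}
    - {"jaw":1,"linear":[0,0,0],"roll":0}
    - {"jaw":1,"linear":[0.001,0,0],"roll":0}
    - {"jaw":1,"linear":[0.001,0,0],"roll":0}
    - {"jaw":1,"linear":[0.001,0,0],"roll":0}
    - {"jaw":1,"linear":[0.001,0,0],"roll":0}

```text
t: 9.1
tool_pos: [0.4967, 0.2956, 0.153]
orientation: [0.325, 1.546, -0.326]
force: [0.8, -0.6, -1.1]
opening: 0.0215
```

Emit:
apply_moves:
  series:
    - {"jaw":1,"linear":[-0.05,0,0],"roll":0}
    - {"jaw":1,"linear":[-0.095,0,0],"roll":0}
    - {"jaw":1,"linear":[-0.097,0,0],"roll":0}
    - {"jaw":1,"linear":[-0.097,0,0],"roll":0}
    - {"jaw":1,"linear":[-0.097,0,0],"roll":0}
    - {"jaw":1,"linear":[-0.15,0,0],"roll":0}
    - {"jaw":1,"linear":[-0.2,0,0],"roll":0}
    - {"jaw":1,"linear":[-0.24,0,0],"roll":0}
    - {"jaw":1,"linear":[-0.24,0,0],"roll":0}
    - {"jaw":1,"linear":[-0.24,0,0],"roll":0}

```text
t: 10.35
tool_pos: [0.4962, 0.2954, 0.2949]
orientation: [0.324, 1.548, -0.327]
force: [-0.4, -0.3, -1.0]
opening: 0.0214
```

```bash
python3 - <<'E'
from plant import *
from h import *
s=read_state();w=wristcam(s,read_camera('wrist'))
pickle.dump((s,w),open('w6.pkl','wb'));cv2.imwrite('pics/w6.png',w['pixels'])
print(s['tool_pos'],s['force'],s['opening'])
A=R.from_rotvec(s['orientation']).as_matrix()
s4,w4,_=pickle.load(open('w4.pkl','rb'))
# stand mouth ellipse centre in w4 crop (43,217)
print('stand w4',onz(w4,(180+43/1.4,60+219/1.4),.12))
x,y,z=s['tool_pos'];plan(s,(.482,.1655,z),(.480,.167,z))
E
```

```text
[0.49620273 0.29536392 0.29491109] [-0.37253315 -0.28859575 -1.01378485] 0.021351663182834994
stand w4 [0.48099964 0.16723754 0.12      ]
[0.482  0.1655 0.2949] -> [ 0.0004 -0.2076  0.0655]
[0.48   0.167  0.2949] -> [ 0.0004 -0.2067  0.0615]
```

Emit:
apply_moves:
  series:
    - {"jaw":1,"linear":[0,-0.1,0.032],"roll":0}
    - {"jaw":1,"linear":[0,-0.18,0.055],"roll":0}
    - {"jaw":1,"linear":[0,-0.207,0.064],"roll":0}
    - {"jaw":1,"linear":[0,-0.207,0.064],"roll":0}
    - {"jaw":1,"linear":[0,-0.207,0.064],"roll":0}
    - {"jaw":1,"linear":[0,-0.207,0.064],"roll":0}

```text
t: 11.15
tool_pos: [0.4811, 0.1673, 0.2946]
orientation: [0.322, 1.55, -0.326]
force: [-0.3, 0.0, -1.1]
opening: 0.0215
```

```bash
python3 - <<'E'
from plant import *
from h import *
s=read_state();w=wristcam(s,read_camera('wrist'));sc=read_camera('scene')
pickle.dump((s,w,sc),open('w7.pkl','wb'))
x,y,z=s['tool_pos'];print(s['tool_pos'],s['force'],s['opening'])
a=cv2.resize(w['pixels'][60:260,180:460],None,fx=1.4,fy=1.4);b=cv2.resize(sc['pixels'][130:330,330:530],None,fx=1.4,fy=1.4)
cv2.imwrite('pics/w7.png',np.hstack([a,b]))
plan(s,(.482,.1655,.1525))
E
```

```text
[0.48110864 0.16730255 0.29462156] [-0.2838038   0.01781684 -1.08086345] 0.021470649042073686
[0.482  0.1655 0.1525] -> [ 0.2369 -0.0014  0.0032]
```

View pics/w7.png

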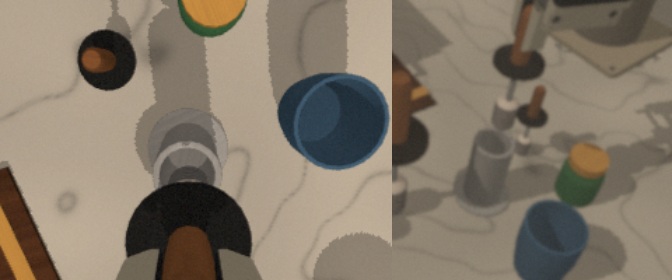

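The brush is centred over the tube: mouth at (188,168) and collar at (188,240) in the wrist crop. The vase stands. I lower it.

Emit:
apply_moves:
  series:
    - {"jaw":1,"linear":[0,-0.001,0.0015],"roll":0}
    - {"jaw":1,"linear":[0.06,-0.001,0.0015],"roll":0}
    - {"jaw":1,"linear":[0.12,-0.001,0.0015],"roll":0}
    - {"jaw":1,"linear":[0.17,-0.001,0.0015],"roll":0}
    - {"jaw":1,"linear":[0.21,-0.001,0.0015],"roll":0}
    - {"jaw":1,"linear":[0.228,-0.001,0.0015],"roll":0}
    - {"jaw":1,"linear":[0.235,-0.001,0.0015],"roll":0}
    - {"jaw":1,"linear":[0.235,-0.001,0.0015],"roll":0}
    - {"jaw":1,"linear":[0.236,-0.001,0.0015],"roll":0}
    - {"jaw":1,"linear":[0.236,-0.001,0.0015],"roll":0}

```text
t: 12.5
tool_pos: [0.4816, 0.166, 0.1538]
orientation: [0.323, 1.548, -0.326]
force: [-0.2, 0.2, -1.1]
opening: 0.0214
```

Emit:
apply_moves:
  series:
    - {"jaw":1,"linear":[0.0015,0,0],"roll":0}
    - {"jaw":-1,"linear":[0.0015,0,0],"roll":0}
    - {"jaw":-1,"linear":[0.0015,0,0],"roll":0}
    - {"jaw":-1,"linear":[0.0015,0,0],"roll":0}
    - {"jaw":-1,"linear":[0.0015,0,0],"roll":0}
    - {"jaw":-1,"linear":[0.0015,0,0],"roll":0}
    - {"jaw":-1,"linear":[0.0015,0,0],"roll":0}
    - {"jaw":-1,"linear":[0.0015,0,0],"roll":0}
    - {"jaw":-1,"linear":[0.0015,0,0],"roll":0}
    - {"jaw":-1,"linear":[0.0015,0,0],"roll":0}
    - {"jaw":-1,"linear":[-0.08,0,0],"roll":0}
    - {"jaw":-1,"linear":[-0.16,0,0],"roll":0}
    - {"jaw":-1,"linear":[-0.24,0,0],"roll":0}
    - {"jaw":-1,"linear":[-0.28,0,0],"roll":0}
    - {"jaw":-1,"linear":[-0.28,0,0],"roll":0}

```text
t: 14.38
tool_pos: [0.4831, 0.1665, 0.3242]
orientation: [0.324, 1.544, -0.324]
force: [1.2, 0.2, 1.0]
opening: 0.0931
```

```bash
python3 - <<'E'
from plant import *
from h import *
np.set_printoptions(precision=4,suppress=True)
s=read_state();w=wristcam(s,read_camera('wrist'));sc=read_camera('scene');t=read_camera('top')
pickle.dump((s,w,sc,t),open('w8.pkl','wb'));print(s['tool_pos'],s['opening'])
a=cv2.resize(w['pixels'][60:260,180:460],None,fx=1.4,fy=1.4);b=cv2.resize(sc['pixels'][130:330,330:530],None,fx=1.4,fy=1.4)
c=cv2.resize(sc['pixels'][70:260,200:440],None,fx=1.4,fy=1.4);e=cv2.resize(t['pixels'][140:300,300:500],None,fx=1.4,fy=1.4)[:266]
e=cv2.copyMakeBorder(e,0,266-e.shape[0],0,0,cv2.BORDER_CONSTANT);lo=np.hstack([c,e])
p=np.hstack([a,b]);n=max(p.shape[1],lo.shape[1])
f=lambda q:cv2.copyMakeBorder(q,0,0,0,n-q.shape[1],cv2.BORDER_CONSTANT)
cv2.imwrite('pics/w8.png',np.vstack([f(p),f(lo)]))
# strip and bar from top cam
H,S,V=[x.astype(int) for x in cv2.split(cv2.cvtColor(t['pixels'],cv2.COLOR_BGR2HSV))]
m=(H>12)&(H<28)&(S>120)&(V>100);m[:,:330]=0;m[:,400:]=0
for b,c,l in blobs(m,3):
    q=cv2.minAreaRect(cv2.findContours(l.astype(np.uint8),0,1)[0][0]);print(b,c,q)
    for z in(.01,.102):print(z,[onz(t,p,z)[:2] for p in cv2.boxPoints(q)],onz(t,c,z))
E
```

```text
[0.4831 0.1665 0.3242] 0.09314903815158407
[339 175  15  85 686] [345.9227 217.4621] ((345.9173278808594, 217.0334014892578), (8.21375846862793, 84.60968780517578), 4.573921203613281)
0.01 [array([ 0.4223, -0.04  ]), array([ 0.6682, -0.0616]), array([ 0.6662, -0.0857]), array([ 0.4205, -0.0631])] [ 0.5405 -0.0624  0.01  ]
0.102 [array([ 0.418 , -0.0358]), array([ 0.6434, -0.0556]), array([ 0.6416, -0.0777]), array([ 0.4163, -0.057 ])] [ 0.5263 -0.0563  0.102 ]
[371 190  19  47 324] [376.75 213.  ] ((379.8144226074219, 213.1186981201172), (16.49114990234375, 45.78598403930664), 2.935673475265503)
0.01 [array([ 0.4884, -0.1317]), array([ 0.6222, -0.1416]), array([ 0.6197, -0.1895]), array([ 0.486 , -0.1786])] [ 0.5536 -0.1515  0.01  ]
0.102 [array([ 0.4786, -0.1199]), array([ 0.6012, -0.1289]), array([ 0.599 , -0.1729]), array([ 0.4764, -0.1629])] [ 0.5384 -0.138   0.102 ]
[395 209   5  49 121] [397.9917 239.2149] ((397.0, 233.0), (48.0, 4.0), 90.0)
0.01 [array([ 0.5654, -0.2045]), array([ 0.5655, -0.2161]), array([ 0.4278, -0.211 ]), array([ 0.4278, -0.1997])] [ 0.4781 -0.21    0.01  ]
0.102 [array([ 0.5492, -0.1867]), array([ 0.5492, -0.1973]), array([ 0.4231, -0.1926]), array([ 0.423 , -0.1823])] [ 0.4691 -0.1917  0.102 ]
```

View pics/w8.png

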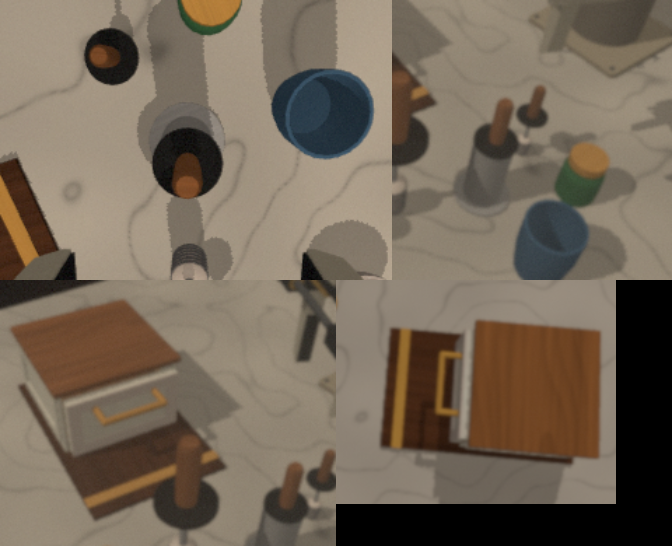

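The brush hangs by its collar (crop 188,163) and the vase and bystanders are untouched. Next I go above the drawer bar with a 19° turn. I aim about 20 mm off the bar's middle to keep the body away from the large brush.

```bash
python3 - <<'E'
from plant import *
from h import *
s=read_state();plan(s,(.519,-.128,.324),(.519,-.128,.26))
print(np.round(s['q'],2))
E
```

```text
[ 0.519 -0.128  0.324] -> [-0.0061 -0.4238  0.2541]
[ 0.519 -0.128  0.26 ] -> [ 0.1006 -0.4234  0.2545]
[ 0.23 -0.13  1.57 -0.    1.71 -0.93]
```

Emit:
apply_moves:
  series:
    - {"jaw":0.35,"linear":[-0.006,-0.1,0.06],"roll":-0.2}
    - {"jaw":0.35,"linear":[-0.006,-0.2,0.12],"roll":-0.4}
    - {"jaw":0.35,"linear":[-0.006,-0.3,0.18],"roll":-0.63}
    - {"jaw":0.35,"linear":[-0.006,-0.4,0.24],"roll":-0.63}
    - {"jaw":0.35,"linear":[0.05,-0.4235,0.2543],"roll":-0.63}
    - {"jaw":0.35,"linear":[0.1,-0.4235,0.2543],"roll":-0.63}
    - {"jaw":0.35,"linear":[0.1,-0.4235,0.2543],"roll":-0.63}
    - {"jaw":0.35,"linear":[0.1,-0.4235,0.2543],"roll":-0.63}
    - {"jaw":0.35,"linear":[0.1,-0.4235,0.2543],"roll":-0.63}

```text
t: 15.65
tool_pos: [0.5196, -0.1275, 0.262]
orientation: [0.062, 1.572, -0.067]
force: [0.4, -0.1, -0.4]
opening: 0.0304
```

```bash
python3 - <<'E'
from plant import *
from h import *
np.set_printoptions(precision=4,suppress=True)
s=read_state();w=wristcam(s,read_camera('wrist'))
pickle.dump((s,w),open('w9.pkl','wb'));print(s['t'],s['tool_pos'],s['opening']);cv2.imwrite('pics/w9.png',w['pixels'])
A=R.from_rotvec(s['orientation']).as_matrix();print(A[:,1])
H,S,V=[x.astype(int) for x in cv2.split(cv2.cvtColor(w['pixels'],cv2.COLOR_BGR2HSV))]
m=(H>12)&(H<28)&(S>120)&(V>90);m[300:]=0
for b,c,l in blobs(m,4,200):
    q=cv2.minAreaRect(cv2.findContours(l.astype(np.uint8),0,1)[0][0]);print(b,q)
    for z in(.01,.102):print(z,*[onz(w,p,z)[:2] for p in cv2.boxPoints(q)])
E
```

```text
15.65 [ 0.5196 -0.1275  0.262 ] 0.03037667611314457
[ 0.082   0.9966 -0.003 ]
[ 354   87   25  158 2564] ((366.00689697265625, 165.12896728515625), (18.22740936279297, 157.37185668945312), 3.2704880237579346)
0.01 [ 0.6301 -0.0822] [ 0.4185 -0.0611] [ 0.4215 -0.0386] [ 0.6338 -0.0562]
0.102 [ 0.5879 -0.0905] [ 0.4228 -0.074 ] [ 0.4252 -0.0565] [ 0.5908 -0.0702]
[  93   84  161   64 2214] ((172.82757568359375, 114.63824462890625), (159.57537841796875, 62.932193756103516), 1.080924153327942)
0.01 [ 0.462  -0.4162] [ 0.3861 -0.3927] [ 0.4059 -0.1952] [ 0.4829 -0.2075]
0.102 [ 0.4568 -0.351 ] [ 0.3976 -0.3327] [ 0.413  -0.1787] [ 0.4731 -0.1882]
[ 278  146   44  111 1878] ((300.5910339355469, 200.73031616210938), (110.37203979492188, 42.24321365356445), 88.09085083007812)
0.01 [ 0.4839 -0.1736] [ 0.4866 -0.1182] [ 0.6458 -0.125 ] [ 0.6431 -0.1866]
0.102 [ 0.4739 -0.1618] [ 0.476  -0.1186] [ 0.6001 -0.1239] [ 0.5981 -0.1719]
[ 146  197   73   77 1325] ((184.0458221435547, 232.72975158691406), (76.73563385009766, 68.5640640258789), 82.09283447265625)
0.01 [ 0.5415 -0.3651] [ 0.5358 -0.2691] [ 0.6515 -0.2737] [ 0.659  -0.3773]
0.102 [ 0.5188 -0.3112] [ 0.5143 -0.2362] [ 0.6046 -0.2398] [ 0.6104 -0.3206]
```

View pics/w9.png

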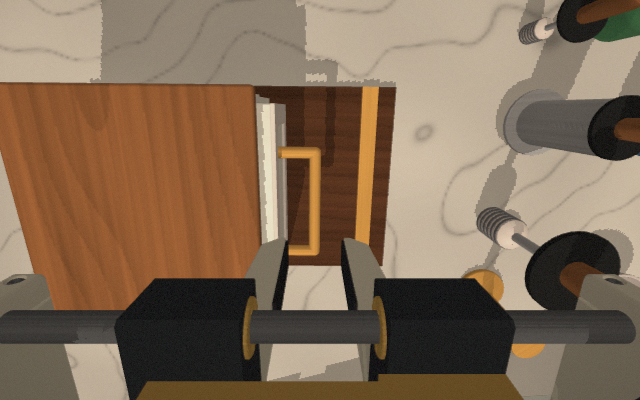

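The bar lies at columns 310–320, rows 150–252, straight under the jaws. The strip is at columns 358–378. Wrist and top cameras agree on a travel of about 117 mm. I descend and grip.

Emit:
apply_moves:
  series:
    - {"jaw":0.35,"linear":[0.08,0,0],"roll":0}
    - {"jaw":0.35,"linear":[0.15,0,0],"roll":0}
    - {"jaw":0.35,"linear":[0.21,0,0],"roll":0}
    - {"jaw":0.35,"linear":[0.25,0,0],"roll":0}
    - {"jaw":0.35,"linear":[0.28,0,0],"roll":0}
    - {"jaw":0.35,"linear":[0.298,0,0],"roll":0}
    - {"jaw":0.35,"linear":[0.298,0,0],"roll":0}

```text
t: 16.58
tool_pos: [0.5191, -0.128, 0.083]
orientation: [0.062, 1.573, -0.067]
force: [-0.7, 0.1, -0.5]
opening: 0.03
```

Emit:
apply_moves:
  series:
    - {"jaw":1,"linear":[0,0,0],"roll":0}
    - {"jaw":1,"linear":[0,0,0],"roll":0}
    - {"jaw":1,"linear":[0,0,0],"roll":0}
    - {"jaw":1,"linear":[0,0,0],"roll":0}
    - {"jaw":1,"linear":[0,0,0],"roll":0}
    - {"jaw":1,"linear":[0,0,0],"roll":0}
  force: 40

```text
t: 17.32
tool_pos: [0.5198, -0.128, 0.0839]
orientation: [0.062, 1.571, -0.067]
force: [-0.5, 2.8, 5.9]
opening: 0.0109
```

```bash
python3 - <<'E'
from plant import *
from h import *
s=read_state();x,y,z=s['tool_pos'];print(s['tool_pos'],s['force'],s['opening'])
u=np.array([.0865,.9963,0])
plan(s,*[s['tool_pos']+u*k for k in(.02,.06,.1,.117)])
E
```

```text
[ 0.51979659 -0.12796059  0.08393925] [-0.47057931  2.77900554  5.89909798] 0.010888181567483411
[ 0.5215 -0.108   0.0839] -> [-0.0001  0.0333  0.0002]
[ 0.525  -0.0682  0.0839] -> [-0.0003  0.1     0.0005]
[ 0.5284 -0.0283  0.0839] -> [-0.0005  0.1667  0.0008]
[ 0.5299 -0.0114  0.0839] -> [-0.0006  0.195   0.0009]
```

Emit:
apply_moves:
  series:
    - {"jaw":1,"linear":[0,0.015,0],"roll":0}
    - {"jaw":1,"linear":[0,0.035,0],"roll":0}
    - {"jaw":1,"linear":[0,0.06,0.0003],"roll":0}
    - {"jaw":1,"linear":[0,0.085,0.0004],"roll":0}
    - {"jaw":1,"linear":[0,0.11,0.0005],"roll":0}
    - {"jaw":1,"linear":[0,0.135,0.0006],"roll":0}
    - {"jaw":1,"linear":[0,0.155,0.0007],"roll":0}
    - {"jaw":1,"linear":[0,0.172,0.0008],"roll":0}
    - {"jaw":1,"linear":[0,0.184,0.0009],"roll":0}
    - {"jaw":1,"linear":[0,0.192,0.0009],"roll":0}
    - {"jaw":1,"linear":[0,0.195,0.0009],"roll":0}
    - {"jaw":1,"linear":[0,0.195,0.0009],"roll":0}
    - {"jaw":1,"linear":[0,0.195,0.0009],"roll":0}

```text
t: 18.95
tool_pos: [0.5304, -0.0123, 0.084]
orientation: [0.06, 1.57, -0.069]
force: [1.4, -7.2, 1.5]
opening: 0.011
```

```bash
python3 - <<'E'
from plant import *
from h import *
s=read_state();sc=read_camera('scene');t=read_camera('top');w=wristcam(s,read_camera('wrist'))
pickle.dump((s,sc,t,w),open('w10.pkl','wb'));print(s['tool_pos'],s['force'],s['opening'],s['t'])
a=cv2.resize(sc['pixels'][100:300,230:480],None,fx=1.6,fy=1.6);b=cv2.resize(t['pixels'][130:300,190:430],None,fx=1.6,fy=1.6)
n=max(a.shape[1],b.shape[1]);f=lambda q:cv2.copyMakeBorder(q,0,0,0,n-q.shape[1],cv2.BORDER_CONSTANT)
cv2.imwrite('pics/w10.png',np.hstack([np.vstack([f(a),f(b)])[:592],cv2.copyMakeBorder(w['pixels'][0:320,0:640:1],0,592-320,0,0,cv2.BORDER_CONSTANT)[:, :400]]))
E
```

```text
[ 0.53035716 -0.01233267  0.08399225] [ 1.44356207 -7.17863844  1.50293502] 0.010986679962740428 18.95
```

View pics/w10.png

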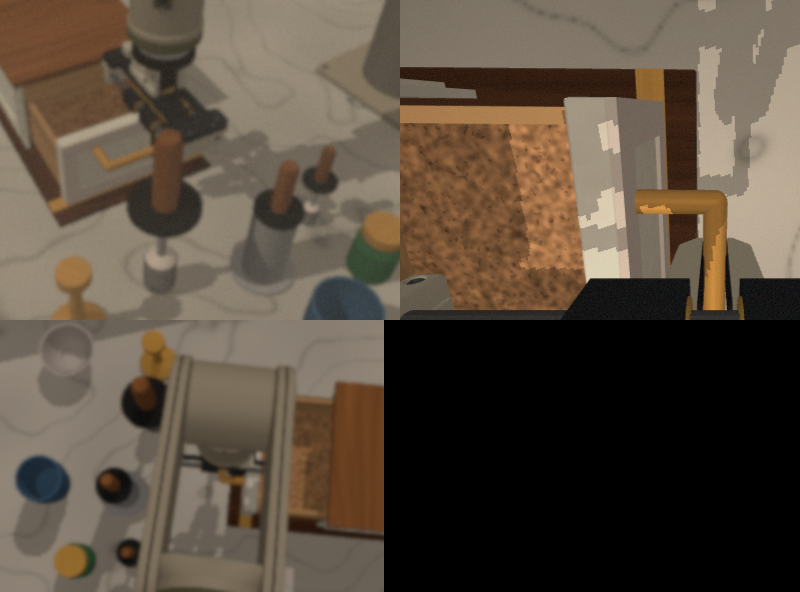

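The picture shows the drawer open with its panel standing on the strip line. The strip end shows beyond the panel at wrist (235–264, 70–98), the held bar is in the jaws, and the brush, vase, jar and bowl look unmoved. I check this by number.

```bash
python3 - <<'E'
from h import *
np.set_printoptions(precision=4,suppress=True)
s,sc,t,w=pickle.load(open('w10.pkl','rb'));d=pickle.load(open('cams0.pkl','rb'))
u=np.array([.0865,.9963,0])
H,S,V=[x.astype(int) for x in cv2.split(cv2.cvtColor(w['pixels'],cv2.COLOR_BGR2HSV))]
for r in(74,82,90):
    c=np.where((H[r]>12)&(H[r]<28)&(S[r]>120)&(V[r]>90))[0];c=c[(c>225)&(c<275)]
    e=[onz(w,(k,r),.01)@u for k in(c.min()-.5,c.max()+.5)];print(r,c.min(),c.max(),e,'mid',np.mean(e))
print('panel from held bar',s['tool_pos']@u-.05)
# old estimates of the strip: top cam and wrist
for p in((.5443,-.0626,0),(.526,-.0595,0)):print(np.array(p)@u)
# panel front lower edge (z .012?) seen in wrist ~ (262,106)
for z in(.012,.02):print(z,onz(w,(262,106),z)@u-.009)
# bystander motion in top/scene: colour centroids before/after
def cent(im,lo,hi,box):
    h=cv2.inRange(cv2.cvtColor(im,cv2.COLOR_BGR2HSV),lo,hi);x0,y0,x1,y1=box
    m=cv2.moments(h[y0:y1,x0:x1],True);return np.array([m['m10']/m['m00']+x0,m['m01']/m['m00']+y0])
for n,lo,hi,b in(('vase',(95,80,0),(125,255,255),(190,205,245,255)),('jar',(12,120,90),(28,255,255),(215,262,255,300)),('candle',(12,120,60),(28,255,255),(272,132,296,168))):
    print(n,cent(d['top']['pixels'],lo,hi,b),cent(t['pixels'],lo,hi,b))
E
```

```text
74 235 263 [np.float64(-0.02354243791386689), np.float64(-0.0029855496148663875)] mid -0.01326399376436664
82 236 263 [np.float64(-0.023191489976497802), np.float64(-0.0032067627288114853)] mid -0.013199126352654644
90 236 264 [np.float64(-0.023554734783344897), np.float64(-0.0027127241835909494)] mid -0.013133729483467922
panel from held bar -0.016411148990091065
-0.015286430000000004
-0.013780849999999997
0.012 -0.013652159900388943
0.02 -0.012333525387196176
vase [216.0536 229.5714] [216.0864 229.6244]
jar [233.6463 280.2256] [233.6828 280.2477]
candle [286.4082 153.0302] [286.3931 152.9698]
```

The panel is within about 3 mm of the strip's middle by every estimate. I nudge it 1 mm outward and hold for step 6.

Emit:
apply_moves:
  series:
    - {"jaw":1,"linear":[0,0.003,0],"roll":0}
    - {"jaw":1,"linear":[0,0.003,0],"roll":0}
    - {"jaw":1,"linear":[0,0.003,0],"roll":0}
    - {"jaw":1,"linear":[0,0.003,0],"roll":0}
    - {"jaw":1,"linear":[0,0.003,0],"roll":0}
    - {"jaw":1,"linear":[0,0.003,0],"roll":0}
    - {"jaw":1,"linear":[0,0.003,0],"roll":0}
    - {"jaw":1,"linear":[0,0.003,0],"roll":0}

```text
t: 20.1
tool_pos: [0.5305, -0.0116, 0.084]
orientation: [0.059, 1.57, -0.071]
force: [0.2, -7.9, 0.6]
opening: 0.0108
```

```bash
python3 - <<'E'
from plant import *
import numpy as np
s=read_state();print(s['t'],s['tool_pos'],s['force'],s['opening'],'panel',s['tool_pos']@np.array([.0865,.9963,0])-.05)
print(close_job())
E
```

```text
20.1 [ 0.5304669  -0.01161848  0.08398915] [ 0.18600657 -7.87043604  0.6127529 ] 0.010828092665702508 panel -0.015690106901444727
the job is handed in; nothing more can be done
None
```

The whole job ran, and I handed it in at t = 20.1 s with the gripper still holding the drawer. I took the middle-sized brush from its stand and ran it down and up inside the vase twice. I then hung it back by its collar and pulled the drawer out about 117 mm.

**Last checks:**
- **Drawer:** the gripper is closed on the brass bar and takes the drawer's 7.9 N pull. Depending on the camera and method, the panel is 0 to 3 mm from the middle of the strip, against the 10 mm allowed. The estimates differ by those few millimetres.
- **Brush:** the pictures after release show it hanging upright in the stand with the fingers clear.
- **Vase, jar and candlestick:** their positions in the overhead view changed by less than 0.1 pixel. They were measured just before the final 1 mm nudge of the drawer.
- **Bowl:** I checked it only by eye; it looked unmoved.

**Not measured directly:** how deep the brush went in the vase. I worked it out from the arm's position: the tip was about 10 mm above the counter at the bottom, and the upstroke was set to bring it to about 68 mm. No check failed.

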